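Slide the sample carrier home under the leaf spring and start the photometer

TASK

Without gripping it, press the sample carrier down firmly at its ribbed tail with the fingertips and, keeping it pressed down, slide it along the photometer's channel under the crossbar and the leaf spring until it is fully home against the end stop. Then let go of it and push the start key right down once it is home, and leave the key released. Do not ram the carrier against the crossbar, never lift or tip it up out of its channel, and leave the other things on the bench where they are.

Things in the scene. Friction and masses are not known exactly. Their poses are not given: they have to be found in the camera images.
- reader: grey-beige bench photometer, fixed. Origin: on the bench top at mid-width of its loading channel, below the near edge of the crossbar. x: loading direction (level, away from the robot within 25 degrees), y left, z up. Beyond the channel (x 72 to 200, y -106 to 168 mm) the housing, 83 mm high with its display; left of it (x -75 to 75, y 68 to 168 mm) the key deck, 66 mm high.
- channel (a point): on the bed of the open-topped loading channel, at mid-width, at reader x = -80 mm, 45 mm above the bench. The channel runs along reader x from -160 to 66 mm, 63 mm wide between two side rails 8 mm thick that rise 11 mm above the bed.
- crossbar: origin: middle of the underside of the steel crossbar over the channel, 23 mm above the bed (68 mm above the bench); the bar reaches from reader x = 0 to 12 mm (this point: x = 6), is 84 mm long across the channel and its top is 78 mm above the bench.
- end_stop (a point): centre of the end stop's foot, on the bed at reader x = 66 mm: a wall across the channel's end, 18 mm high, facing -x. The carrier's front end rests against it when fully home (carrier origin then at reader x = 1 mm).
- carrier: loose grey plastic sample carrier, 130 x 60 mm, 0.11 to 0.23 kg, lying in the channel. Origin: centre of its underside; x towards its front end, z up. Front part (x -15 to 65 mm) 20 mm thick with three round windows; ribbed tail nearest the robot 13 mm thick. It starts 8 mm above the bed on the sprung lifter, 5 mm too high for the crossbar; down on the bed it clears it by 3 mm.
- pad (a point): middle of the top of the carrier's flat ribbed tail, the place to press: 50 mm long (carrier x -65 to -15 mm), 60 mm wide, 13 mm above its underside. 25 mm ahead of this point is an upright shoulder, 7 mm high, against which fingertips can push the carrier forward. The tail stays on the near side of the crossbar when home; when let go there, its tail springs up a few mm and it stays home.
- lifter (a joint): how far the sprung lifter plate in the channel bed (118 x 40 mm, reader x = -140 to -22 mm) is pressed down, m: 0 up, 0.008 fully down, level with the bed. It pushes up with 7 N when up and 11 N when down.
- leaf (a joint): lift angle of the steel leaf spring, rad: a strip 30 mm wide, hinged under the far side of the crossbar and sloping down in the loading direction to a curled tip at reader x = 48 mm. 0 at rest (tip 60 mm above the bench), about 0.14 when resting on the carrier, which it presses with about 4 N and so drags on it. A home carrier lifts it. Channel, carrier and spring are smooth (friction about 0.2).
- start_key (a joint): travel of the round start key, m: 0 up, 0.006 fully down; takes 4 N, springs back.
- start_key_top (a point): centre of the top of the start key, a grey round button 32 mm across in a black housing on the key deck, the only button; pressed straight down. The point moves with the key.
- reagent: bystander: amber reagent bottle, 52 mm across, 110 mm high; origin: centre of its underside
- beaker: bystander: open glass beaker, 66 mm across, 85 mm high; origin: centre of its underside
- jar: bystander: white screw jar, 56 mm across, 60 mm high; origin: centre of its underside
- tipbox: bystander: clear box, 85 x 120 x 55 mm; origin: centre of its underside
- dish: bystander: shallow glass dish, 90 mm across, 16 mm high; origin: centre of its underside
- flask: bystander: white bottle with a cap, 60 mm across, 150 mm high; origin: centre of its underside
- rod: bystander: glass stirring rod, 10 mm thick, 140 mm long, lying; origin: centre of its underside (x along it)
There are look-alikes about, which are no part of the job. Leave any orange or yellow look-alike of the carrier alone.

How it is judged:
On the way, in this order (a step that is already met when the one before it is completed fails the run):
1. the carrier is pressed down and its front end has passed under the crossbar (value of joint lifter above 0.005 m and x of carrier in the frame of reader between -0.055 and -0.008 m), for 0.05 s.
2. the carrier is fully home, under the lifted leaf spring (x of carrier in the frame of reader above -0.005 m and z of carrier in the frame of reader below 0.056 m and value of joint leaf above 0.06 rad and angle between carrier's own z axis and vertical below 0.12 rad), for 0.1 s.
3. the start key is pushed down (value of joint start_key above 0.0045 m), for 0.05 s.
At the end, for the whole second after the job is handed in: the carrier lies in the channel within 6 mm of the end stop (origin beyond x = -5 mm of the reader), underside centre less than 11 mm above the bed, tilted less than 0.12 rad, at rest, with the leaf spring lifted on top of it, and the start key is up again (all of step 2 and linear speed of carrier below 0.02 m/s and value of joint start_key below 0.002 m); the robot touches nothing.
It fails at once if the carrier's tail is let up on the way, before it is home (value of joint lifter below 0.005 m and x of carrier in the frame of reader between -0.055 and -0.012 m).
It fails at once if the carrier is rammed against the face of the crossbar with over 25 N (contact force between carrier and crossbar above 25 N and x of carrier in the frame of reader below -0.06 m).
It fails at once if the carrier is lifted or tipped up out of its channel (z of carrier in the frame of reader above 0.065 m or angle between carrier's own z axis and vertical above 0.3 rad).
It fails at once if the start key is pushed before the carrier is home (value of joint start_key above 0.003 m and x of carrier in the frame of reader below -0.008 m).
It fails at once if another thing on the bench is moved by more than 30 mm (distance of any of reagent, beaker, jar, tipbox, dish, flask, rod from where it was at the start of the episode above 0.03 m).
It also fails if it takes over 54 s, if anything falls off the work surface, if the arm or the gripper's body presses on something with over 40 N, if the wrist force passes 120 N, or if a joint passes its speed limit or range.

ROBOT

A 7-joint arm with a two-finger parallel gripper is mounted at the origin on the work surface. World frame = base frame: x ahead of the robot, y to its left, z up, the work surface at z = 0. Lengths are in m, angles in rad, forces in N, time in s.
With the tool pointing down it reaches from about 0.35 to 0.9 m from the base axis. Payload 8.1 kg.
Tool frame: the origin (TCP) lies midway between the tips of the shut fingers; the grasp point (between the pads) lies 19 mm behind it (arm.hold_point_z is the distance from the TCP to the grasp point, in m); z points along the fingers, y is the direction in which the jaws open and shut (so a half turn about z gives the same grasp; the last joint's range is limited). The gripper opens to 92 mm and grips with 3 to 60 N. Pads are 19 mm wide; open, the fingers measure 130 mm over their backs; the gripper's body (75 mm by 190 mm) begins 47 mm behind the grasp point.
Start: joints at [1.017, 0.434, 0.025, 1.573, -0.012, 1.134, -0.075], TCP at [0.272, -0.563, 0.227] pointing down, gripper open.
Joint ranges: [-2.62, 2.62], [-0.44, 2.09], [-1.27, 1.32], [0.08, 2.57], [-1.32, 4.46], [0.12, 2], [-2.74, 2.74]. Speed limits (rad/s): [2.22, 2.22, 3.01, 3.01, 3.14, 3.14, 3.14].

INTERFACE

Orientations are given as a rotation vector (axis times angle).
In Python, from cell import arm gives the robot as it stands.
- The arm moves only by the shell command python3 -m pendant 'ROWS' [FORCE]. ROWS is JSON, a list of rows, each a list of 3 entries, a list of its own where there are three numbers: the shift along the tool's x, y, z in m, then the turn, a rotation vector about the tool's x, y, z in degrees, then the finger opening in m, from 0 to 0.0918. A call has 1 to 10 rows; each row shifts and turns the commanded pose from where the row before left it, along the tool's axes as they then stand; what a row does not reach is not made up. A row lasts 1/8 s, in which the tool goes at most 62.5 mm and 10.7 degrees, less where a joint would pass 70% of its speed; a pose out of reach is approached as far as the arm can. A call with a gripper value outside its range is refused whole. The fingers move at their own pace and stop on an object; FORCE is the grip in N (left out, the last holds). Time passes only in rows, so rows that do not move let the fingers close. It gives the time, the measured TCP pose, the force and the opening at its end, in the units of the state.
- arm.observe(): the state, without advancing time (a new reading comes with each control period).
- arm.get_image(name): name is "side" or "top" or "wrist"; returns (picture, depth): 384x512x3 uint8, red, green, blue; 384x512 float32, m along the optical axis (not along the pixel's ray), 0 where there is no reading.
- arm.camera_params(name): a dict with "fovy" (degrees; the focal length in pixels is half the picture's height over the tangent of half this angle, whatever the lens; pixels are square), "cx", "cy" (the principal point, pixels), "k1" (the pictures are not rectified: a ray, as slopes to the right and down, at radius r is drawn at 1 + k1 r^2 times it, then the intrinsics apply), "rvec" (rotation vector, rad) and "tvec" (3), from world to camera coordinates, as OpenCV has them; the wrist camera has in their place "mount" (4x4, takes a point from camera to tool coordinates, whose origin is the TCP and whose axes are the flange's). Camera axes: x right, y down, z forward; pixel columns grow to the right and rows downward; lengths in m; the calibration is good to about 2 mm. A picture is of the moment at which its call begins: read the wrist's pose just before it. camera_params takes no time and is no camera call.
- arm.sign_off(): hands the job in, once; it reports no verdict.
Trained networks look in the newest picture that a camera, given by its name, has taken for a name from the list of things; names that differ only in an ending like _2 or _b are one class to them, and where a whole thing is asked for, a point or a joint stands for the part that bears it (a point fixed in the world has none). Each returns a list of dicts, best first, with "conf" (0 to 1); they miss things now and then, are a little off and sometimes report something else, mostly with a low value. They report only what shows in the picture. A call takes as long as a camera call. They do not tell look-alikes from the thing itself.
- arm.look_for(camera, label): "rect" ([centre column, centre row, width, height] in pixels, round what is visible of it).
- arm.masks_of(camera, label): "pixels" (384x512 bool, what is visible of it) and "rect" ([centre column, centre row, width, height] in pixels, round what is visible of it).
The state is a dict: "clock": time; "joints": joint angles; "dq": joint speeds; "joint_efforts": joint torques, N m; "position": TCP position; "ee_rot": TCP orientation; "force": force on the tool from outside, world axes, zero at the start; "ft_torque": the same for the moment, N m; "width": opening from 0.0 (shut) to 1.0 (fully open).
Only numpy, scipy, OpenCV 4.12 (cv2) and the standard library are available. Lean on these libraries where they do the work, as an engineer would, in place of code of your own. Each camera call takes 0.05 s, during which the arm holds its last target.

## Working session

There is one attempt and no reset: what is moved stays moved. The work goes in short steps, Python scripts to look and compute and a shell command to move; the robot and the scene stay as the last step left them, time stands still between calls to the robot, and variables do not carry over. Pictures are saved under pics/ and viewed, and the job is handed in when it is done.

```bash
ls; mkdir -p pics
python3 - <<'E'
from cell import arm
import cv2
print(arm.observe())
for n in ["side","top","wrist"]:
    im,d=arm.get_image(n); cv2.imwrite(f"pics/{n}0.png",im[:,:,::-1]); print(n,arm.camera_params(n))
E
```

```text
pics
{'clock': 0.0, 'joints': array([ 1.01739537,  0.43520925,  0.02495963,  1.57408892, -0.01156833,
        1.13398153, -0.07510033]), 'dq': array([-0.00128153, -0.00157129,  0.00033399, -0.0020382 , -0.00052773,
        0.00029159,  0.00229657]), 'joint_efforts': array([-1.03911698e-03, -6.67856526e+01,  9.84514430e-01, -3.14456534e+01,
       -6.05898164e-02,  4.31717397e-02,  2.80018294e-04]), 'position': array([ 0.27203223, -0.56213618,  0.22595651]), 'ee_rot': array([-3.06071864e+00, -7.01741477e-01,  7.87931988e-04]), 'force': array([0.33120429, 0.4802339 , 0.55377191]), 'ft_torque': array([-0.04615156,  0.01582548, -0.03311093]), 'width': 1.00084099442704}
side {'fovy': 56.55713010416835, 'cx': 255.84124874492156, 'cy': 189.65000447049835, 'k1': 0.002517230434884927, 'rvec': array([ 0.36137177, -2.86055322,  1.06496464]), 'tvec': array([0.49307578, 0.15716815, 1.10623159])}
top {'fovy': 54.32447225047789, 'cx': 258.1542976787218, 'cy': 187.4229166065255, 'k1': 0.007173303398909988, 'rvec': array([ 2.1358149 , -2.16802893,  0.12962951]), 'tvec': array([-0.00733077,  0.5450634 ,  1.31181253])}
wrist {'fovy': 60.604028941940754, 'cx': 252.96940191518024, 'cy': 189.67160119952902, 'k1': -0.0656107594971577, 'mount': array([[-1.52016904e-04, -9.64982387e-01, -2.62314639e-01,
         7.15490283e-02],
       [ 9.99999476e-01,  1.18742328e-04, -1.01634084e-03,
        -3.02628806e-04],
       [ 1.01189886e-03, -2.62314656e-01,  9.64981864e-01,
        -1.57753699e-01],
       [ 0.00000000e+00,  0.00000000e+00,  0.00000000e+00,
         1.00000000e+00]])}
```

View pics/top0.png

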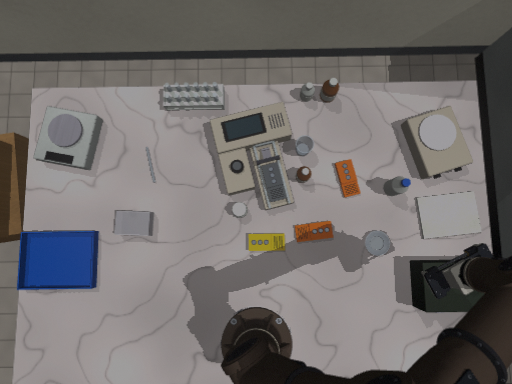

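View pics/side0.png

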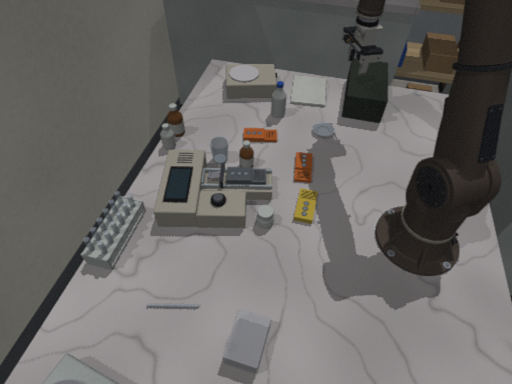

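View pics/wrist0.png

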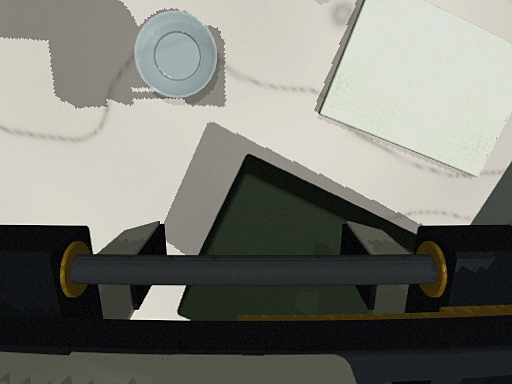

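```bash
cat > h.py <<'E'
import numpy as np, cv2
from scipy.spatial.transform import Rotation as R
from cell import arm
def cam(n):
    p=arm.camera_params(n); f=192/np.tan(np.radians(p['fovy']/2))
    if 'rvec' in p:
        Rm=R.from_rotvec(p['rvec']).as_matrix(); t=np.array(p['tvec']); C=Rm.T; o=-Rm.T@t
    else:
        s=arm.observe(); T=np.eye(4); T[:3,:3]=R.from_rotvec(s['ee_rot']).as_matrix(); T[:3,3]=s['position']
        M=T@p['mount']; C=M[:3,:3]; o=M[:3,3]
    return p,f,C,o
def slopes(p,f,u,v):
    x=(np.asarray(u,float)-p['cx'])/f; y=(np.asarray(v,float)-p['cy'])/f
    a,b=x.copy(),y.copy()
    for _ in range(8):
        s=1+p['k1']*(a*a+b*b); a=x/s; b=y/s
    return a,b
def cloud(c,d):
    p,f,C,o=c; v,u=np.mgrid[0:384,0:512]; a,b=slopes(p,f,u,v)
    return np.stack([a*d,b*d,d],-1)@C.T+o
def pix(c,P):
    p,f,C,o=c; q=(np.asarray(P)-o)@C; a=q[...,0]/q[...,2]; b=q[...,1]/q[...,2]
    s=1+p['k1']*(a*a+b*b); return np.stack([p['cx']+f*a*s,p['cy']+f*b*s],-1)
def onz(c,u,v,z):
    p,f,C,o=c; a,b=slopes(p,f,u,v); r=np.stack([a,b,np.ones_like(a)],-1)@C.T
    return o+r*((z-o[2])/r[...,2])[...,None]
E
python3 - <<'E'
from h import *
for n in ["top","side"]:
    c=cam(n); im,d=arm.get_image(n); W=cloud(c,d)
    np.savez(f"{n}.npz",im=im,d=d,W=W)
    for l in ["reader","carrier","start_key","reagent","beaker","jar","crossbar","leaf"]:
        for m in arm.masks_of(n,l)[:3]:
            k=m['pixels']&(d>0); print(n,l,round(m['conf'],2),np.round(m['rect']),k.sum(),np.round(np.median(W[k],0),3),np.round(W[k][:,2].max(),3))
E
```

```text
top reader 0.59 [253. 156.  85. 109.] 5482 [0.693 0.002 0.075] 0.096
top reader 0.37 [135. 225.  44.  26.] 933 [0.423 0.424 0.055] 0.063
top carrier 0.94 [268. 243.  39.  20.] 610 [ 0.349 -0.044  0.018] 0.029
top carrier 0.78 [276. 182.  26.  39.] 651 [ 0.559 -0.071  0.072] 0.08
top carrier 0.77 [347. 177.  27.  37.] 592 [ 0.578 -0.34   0.018] 0.029
top start_key 0.64 [238. 165.  11.   5.] 70 [0.614 0.057 0.088] 0.096
top start_key 0.42 [150. 164.   9.  36.] 83 [0.634 0.38  0.009] 0.015
top reagent 0.54 [306. 176.  14.  19.] 204 [ 0.582 -0.173  0.078] 0.114
top beaker 0.83 [305. 146.  13.  19.] 278 [ 0.7   -0.185  0.042] 0.089
top jar 0.51 [238. 208.  19.  18.] 194 [0.465 0.052 0.059] 0.067
top crossbar 0.73 [254. 158.  83. 109.] 5272 [0.693 0.003 0.075] 0.096
top crossbar 0.49 [269. 159.  25.   8.] 60 [ 0.636 -0.036  0.078] 0.083
top crossbar 0.48 [274. 183.  26.  43.] 651 [ 0.558 -0.071  0.072] 0.08
top leaf 0.5 [268. 155.   4.   8.] 77 [ 0.664 -0.045  0.066] 0.074
top leaf 0.21 [267. 158.  23.   8.] 83 [ 0.637 -0.048  0.078] 0.083
side reader 0.91 [210. 190. 123.  77.] 6100 [0.686
[... 169 characters left out ...]
e carrier 0.64 [248. 176.  42.  18.] 645 [ 0.56  -0.06   0.072] 0.08
side start_key 0.58 [216. 175.  12.  11.] 83 [ 0.666 -0.046  0.068] 0.074
side reagent 0.64 [221. 174.   6.  20.] 99 [ 0.638 -0.048  0.079] 0.084
side reagent 0.55 [249. 154.  16.  27.] 315 [ 0.587 -0.163  0.068] 0.115
side beaker 0.9 [217. 150.  20.  27.] 426 [ 0.691 -0.168  0.061] 0.091
side jar 0.67 [271. 217.  14.  23.] 279 [0.463 0.069 0.053] 0.066
side jar 0.47 [212. 190. 122.  78.] 6017 [0.685 0.047 0.069] 0.094
side crossbar 0.58 [222. 174.   9.  22.] 87 [ 0.637 -0.041  0.079] 0.084
side leaf 0.66 [213. 175.   8.  10.] 64 [ 0.668 -0.043  0.068] 0.074
side leaf 0.36 [172. 306.  53.   2.] 219 [0.645 0.385 0.01 ] 0.016
```

```bash
cat > fit.py <<'E'
from h import *
from scipy.optimize import minimize, differential_evolution
A=np.load("top.npz"); B=np.load("side.npz")
def pts(W,d):
    W=W[d>0]; return W[(abs(W[:,0]-.65)<.22)&(abs(W[:,1]-.0)<.25)&(W[:,2]>-.01)]
P={"top":pts(A['W'],A['d']),"side":pts(B['W'],B['d'])}
def model(x,y):
    z=np.zeros_like(x)
    def box(x0,x1,y0,y1,h): z[(x>x0)&(x<x1)&(y>y0)&(y<y1)]=h
    box(-160,66,-39.5,39.5,56) 
    box(-160,66,-31.5,31.5,45)
    box(-75,75,68,168,66); box(72,200,-106,168,83); box(0,12,-42,42,78)
    return z
def cost(q,W,dz=0):
    c,s=np.cos(q[2]),np.sin(q[2]); dx=(W[:,0]-q[0])*1e3; dy=(W[:,1]-q[1])*1e3
    x=c*dx+s*dy; y=-s*dx+c*dy
    # exclude carrier zone, unknown
    r=np.minimum(abs(model(x,y)-W[:,2]*1e3),25.)
    r[(x>-165)&(x<0)&(abs(y)<31.5)]=0
    r[(x>-75)&(x<75)&(y<68)&(y>35)]=0
    return r.mean()
for n,W in P.items():
    r=differential_evolution(cost,[(.55,.7),(-.12,.05),(-.1,.5)],args=(W,),seed=1,popsize=20,maxiter=80)
    print(n,np.round(r.x,4),np.degrees(r.x[2]),r.fun,len(W))
    q=r.x
    c,s=np.cos(q[2]),np.sin(q[2]); dx=(W[:,0]-q[0])*1e3; dy=(W[:,1]-q[1])*1e3
    x=c*dx+s*dy; y=-s*dx+c*dy; z=W[:,2]*1e3
    for nm,b in dict(house=(80,190,-90,150),deck=(-60,60,75,100),railL=(-155,-10,33,38),railR=(-155,-10,-38,-33),bench=(-150,-80,80,200)).items():
        k=(x>b[0])&(x<b[1])&(y>b[2])&(y<b[3]); print(nm,k.sum(),np.median(z[k]))
    k=(abs(y)<29)
    for a in range(-170,70,10):
        kk=k&(x>a)&(x<a+10); print(a,kk.sum(),np.round(np.median(z[kk]),1) if kk.any() else '',end='; ')
    print()
    k=(x>-75)&(x<75)&(y>68)&(y<168)&(z>72)&(z<110); print('key',k.sum(),np.median(x[k]),np.median(y[k]),np.median(z[k]),x[k].min(),x[k].max(),y[k].min(),y[k].max())
E
python3 fit.py
```

```text
top [ 0.6347 -0.053   0.2375] 13.60642419322891 4.8857617902499015 15856
house 2019 80.62714924136061
deck 234 67.16887379703618
railL 57 55.879670039155506
railR 54 57.00316331143418
bench 604 2.1012656537160446
-170 58 3.5; -160 46 45.4; -150 56 46.6; -140 45 65.9; -130 48 67.0; -120 47 67.2; -110 45 67.7; -100 51 67.4; -90 48 72.8; -80 48 74.2; -70 49 74.4; -60 45 74.7; -50 44 73.5; -40 47 73.4; -30 47 73.7; -20 41 73.8; -10 44 49.4; 0 53 78.1; 10 25 67.5; 20 46 56.5; 30 42 61.4; 40 42 60.8; 50 35 45.0; 60 63 59.4; 
key 204 11.46455646298759 112.76342585806975 79.5544406233515 -63.50996110249554 74.9942019105116 69.4897219823681 165.49398246856458
side [ 0.6338 -0.0534  0.2286] 13.100153943126305 6.762355333166147 16598
house 1887 82.29632794600472
deck 187 68.79536286263988
railL 112 55.505573472560684
railR 8 53.88047423234149
bench 706 3.8715374582829476
-170 26 2.7; -160 32 47.6; -150 32 47.7; -140 45 68.4; -130 46 68.8; -120 43 68.4; -110 45 68.9; -100 43 69.0; -90 46 75.5; -80 49 75.3; -70 46 74.9; -60 47 76.0; -50 50 75.5; -40 47 75.7; -30 45 76.0; -20 50 74.8; -10 23 47.8; 0 50 79.6; 10 29 72.1; 20 38 67.4; 30 39 65.2; 40 40 65.0; 50 24 48.0; 60 50 53.9; 
key 214 11.818425211693901 119.7617066575803 80.84824865050328 -64.12582167771724 74.91577123273127 69.88807171009518 167.0954618739186
```

The grey carrier is in the channel and the orange and yellow ones are look-alikes. Reader is at about (0.634, -0.053), yaw 13.4°. I'll move above the tail with the fingers shutting.

```bash
python3 -m pendant '[[[0.03,-0.022,0],[0,0,0],0],[[0.03,-0.022,0],[0,0,0],0],[[0.03,-0.022,0],[0,0,0],0],[[0.03,-0.022,0],[0,0,0],0],[[0.03,-0.022,0],[0,0,0],0],[[0.03,-0.022,0],[0,0,0],0],[[0.03,-0.022,0],[0,0,0],0]]'
python3 -m pendant '[[[0.03,-0.022,0],[0,0,0],0],[[0.03,-0.022,0],[0,0,0],0],[[0.03,-0.022,0],[0,0,0],0],[[0.03,-0.022,0],[0,0,0],0],[[0.03,-0.022,0],[0,0,0],0],[[0.03,-0.022,0],[0,0,0],0],[[0.03,-0.022,0],[0,0,0],0],[[0,0,0],[0,0,6],0],[[0,0,0],[0,0,6.4],0],[[0,0,0],[0,0,0],0]]'
cat > st.py <<'E'
from h import *
q=np.array([0.6343,-0.0532,0.233])
def rd(p,q=q):
    c,s=np.cos(q[2]),np.sin(q[2]); d=(np.asarray(p)[...,:2]-q[:2])*1e3
    return np.stack([c*d[...,0]+s*d[...,1],-s*d[...,0]+c*d[...,1]],-1)
def state():
    s=arm.observe(); M=R.from_rotvec(s['ee_rot']).as_matrix()
    print('t',round(s['clock'],2),'pos',np.round(s['position'],4),'reader mm',np.round(rd(s['position']),1),'yaw',round(np.degrees(np.arctan2(M[1,0],M[0,0])),2),'tilt',np.round(M[:2,2],3),'F',np.round(s['force'],1),'w',round(s['width'],3),'J',np.round(s['joints'],2))
if __name__=="__main__": state()
E
python3 st.py
```

```text
clock: 1.92
position: [0.3948, -0.3314, 0.2269]
ee_rot: [3.062, 0.702, 0.0]
force: [-0.1, 0.5, -0.1]
width: 0.287
clock: 3.18
position: [0.5162, -0.1023, 0.2268]
ee_rot: [3.12, 0.368, 0.0]
force: [0.3, 0.8, -0.2]
width: 0.002
t 3.17 pos [ 0.5162 -0.1023  0.2268] reader mm [-126.2  -20.5] yaw 13.47 tilt [ 0. -0.] F [ 0.3  0.8 -0.2] w 0.002 J [ 0.23  0.29 -0.17  1.8   0.06  1.06 -1.3 ]
```

Run:
```python
from st import *
c=cam("wrist"); im,d=arm.get_image("wrist"); W=cloud(c,d); np.savez("w1.npz",im=im,d=d,W=W)
cc,s=np.cos(q[2]),np.sin(q[2])
def wp(x,y,z): return [q[0]+(cc*x-s*y)/1e3,q[1]+(s*x+cc*y)/1e3,z/1e3]
o=im[:,:,::-1].copy()
for x,y,z in [(0,-42,78),(0,42,78),(12,42,78),(12,-42,78),(-142,30,66),(-142,-30,66),(-92,30,66),(-92,-30,66),(-12,-30,73),(-12,30,73),(-160,35,56),(0,35,56)]:
    u=pix(c,wp(x,y,z)).round().astype(int); cv2.circle(o,tuple(int(k) for k in u),3,(0,0,255),1)
cv2.imwrite("pics/w1.png",o)
```

```text
(no output)
```

View pics/w1.png

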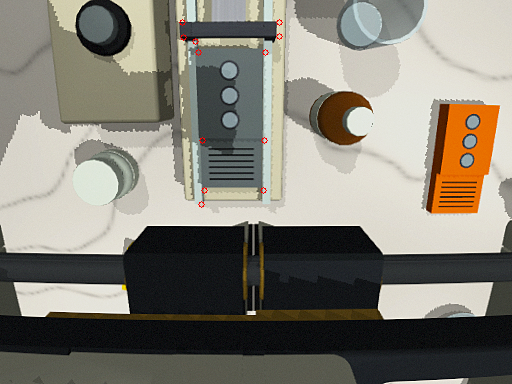

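Run:
```python
import cv2
o=cv2.imread("pics/w1.png")[0:215,150:320]; cv2.imwrite("pics/w1z.png",cv2.resize(o,None,fx=2.75,fy=2.75,interpolation=cv2.INTER_NEAREST))
from st import *
D=np.load("w1.npz"); W=D['W']; r=rd(W)
for v in [60,90,120,150,170,185]:
    print(v,[(u,*np.round(r[v,u]).astype(int),int(round(W[v,u,2]*1e3))) for u in range(180,290,6)])
```

```text
60 [(180, np.int64(-16), np.int64(52), 45), (186, np.int64(-16), np.int64(46), 43), (192, np.int64(-17), np.int64(38), 57), (198, np.int64(-19), np.int64(30), 73), (204, np.int64(-19), np.int64(24), 73), (210, np.int64(-19), np.int64(19), 72), (216, np.int64(-19), np.int64(13), 75), (222, np.int64(-19), np.int64(8), 74), (228, np.int64(-19), np.int64(3), 73), (234, np.int64(-19), np.int64(-2), 73), (240, np.int64(-19), np.int64(-8), 73), (246, np.int64(-19), np.int64(-13), 74), (252, np.int64(-19), np.int64(-19), 72), (258, np.int64(-19), np.int64(-24), 74), (264, np.int64(-17), np.int64(-30), 56), (270, np.int64(-17), np.int64(-36), 54), (276, np.int64(-16), np.int64(-42), 44), (282, np.int64(-16), np.int64(-48), 44), (288, np.int64(-11), np.int64(-58), 0)]
90 [(180, np.int64(-44), np.int64(53), 45), (186, np.int64(-44), np.int64(47), 45), (192, np.int64(-45), np.int64(39), 56), (198, np.int64(-45), np.int64(31), 73), (204, np.int64(-45), np.int64(25), 73), (210, np.int64(-45), np.int64(20), 73), (216, np.int64(-45), np.int64(14), 73), (222, np.int64(-45), np.int64(9), 73), (228, np
[... 2875 characters left out ...]
192, np.int64(-142), np.int64(45), 45), (198, np.int64(-139), np.int64(37), 57), (204, np.int64(-137), np.int64(30), 65), (210, np.int64(-137), np.int64(23), 66), (216, np.int64(-137), np.int64(17), 66), (222, np.int64(-136), np.int64(11), 68), (228, np.int64(-137), np.int64(5), 66), (234, np.int64(-137), np.int64(-1), 65), (240, np.int64(-137), np.int64(-7), 66), (246, np.int64(-137), np.int64(-13), 66), (252, np.int64(-137), np.int64(-19), 66), (258, np.int64(-137), np.int64(-25), 66), (264, np.int64(-139), np.int64(-31), 55), (270, np.int64(-142), np.int64(-38), 44), (276, np.int64(-142), np.int64(-44), 44), (282, np.int64(-154), np.int64(-55), 0), (288, np.int64(-153), np.int64(-62), 1)]
```

View pics/w1z.png

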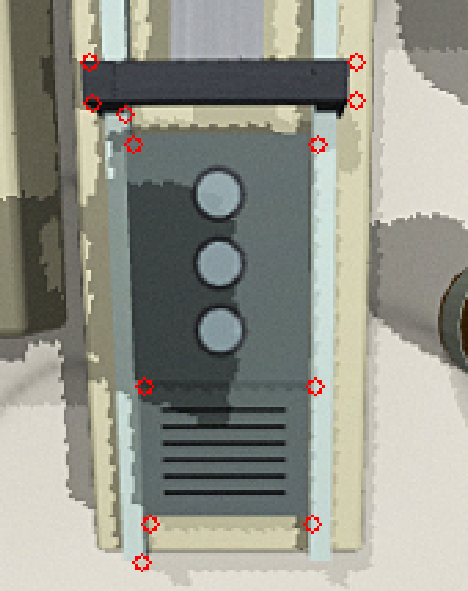

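```bash
sed -i 's/0.6343,-0.0532,0.233/0.634,-0.0517,0.233/' st.py; python3 -m pendant '[[[0.009,-0.011,0.02],[0,0,0],0],[[0.009,-0.011,0.03],[0,0,0],0],[[0,0,0.03],[0,0,0],0],[[0,0,0.03],[0,0,0],0],[[0,0,0.02],[0,0,0],0],[[0,0,0.01],[0,0,0],0],[[0,0,0.006],[0,0,0],0],[[0,0,0],[0,0,0],0]]' 30
python3 st.py
python3 - <<'E'
from st import *
for n in ["wrist","side"]:
    im,d=arm.get_image(n); o=im[:,:,::-1]
    if n=="side": o=cv2.resize(o[110:260,140:320],None,fx=4,fy=4)
    cv2.imwrite(f"pics/{n}2.png",o)
E
```

```text
clock: 4.22
position: [0.5287, -0.0769, 0.0809]
ee_rot: [3.12, 0.368, 0.0]
force: [-0.1, -0.4, -0.4]
width: 0.003
t 4.22 pos [ 0.5287 -0.0769  0.0809] reader mm [-108.2   -0.2] yaw 13.45 tilt [ 0. -0.] F [-0.1 -0.4 -0.4] w 0.003 J [ 0.17  0.47 -0.17  1.94  0.11  0.74 -1.4 ]
```

View pics/side2.png

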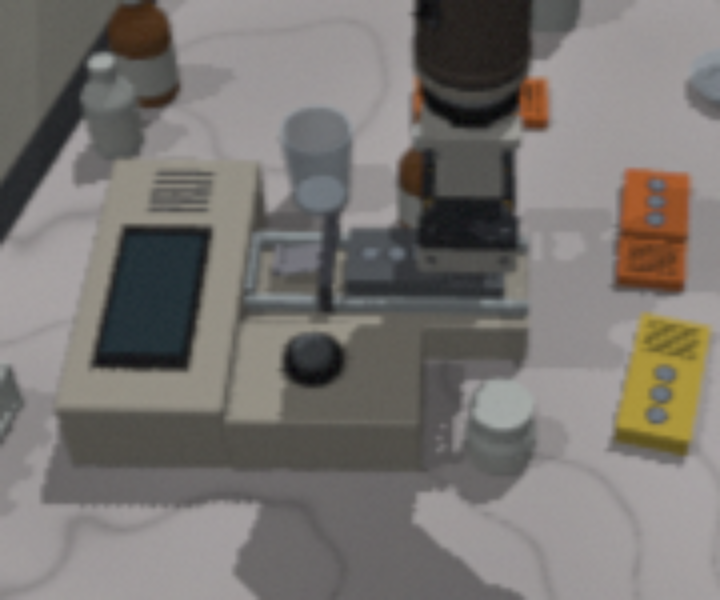

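View pics/wrist2.png

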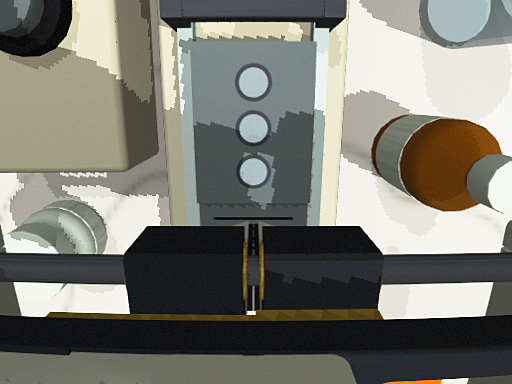

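```bash
python3 -m pendant '[[[0,0,0.007],[0,0,0],0],[[0,0,0.005],[0,0,0],0],[[0,0,0.003],[0,0,0],0],[[0,0,0.003],[0,0,0],0],[[0,0,0],[0,0,0],0]]'; python3 st.py
```

```text
clock: 4.95
position: [0.5287, -0.0769, 0.0628]
ee_rot: [3.12, 0.367, 0.0]
force: [-1.7, 0.4, 6.3]
width: 0.007
t 4.95 pos [ 0.5287 -0.0769  0.0628] reader mm [-1.083e+02 -1.000e-01] yaw 13.42 tilt [ 0. -0.] F [-1.7  0.4  6.3] w 0.007 J [ 0.17  0.5  -0.17  1.96  0.12  0.7  -1.41]
```

```bash
python3 -m pendant '[[[0,0,0.002],[0,0,0],0],[[0,0,0.002],[0,0,0],0],[[0,0,0.001],[0,0,0],0],[[0,0,0],[0,0,0],0]]'; python3 st.py
```

```text
clock: 5.45
position: [0.5291, -0.0769, 0.0585]
ee_rot: [3.12, 0.367, 0.002]
force: [-2.2, 0.7, 11.4]
width: 0.002
t 5.45 pos [ 0.5291 -0.0769  0.0585] reader mm [-107.9   -0.3] yaw 13.42 tilt [ 0.001 -0.   ] F [-2.2  0.7 11.4] w 0.002 J [ 0.17  0.5  -0.16  1.96  0.13  0.69 -1.41]
```

```bash
python3 -m pendant '[[[0,0,0.001],[0,0,0],0],[[0,0,0.0005],[0,0,0],0],[[0,0,0],[0,0,0],0]]'; python3 st.py
```

```text
clock: 5.82
position: [0.5299, -0.0769, 0.0583]
ee_rot: [3.119, 0.367, 0.005]
force: [-6.2, -0.6, 24.3]
width: 0.001
t 5.83 pos [ 0.5299 -0.0769  0.0583] reader mm [-107.1   -0.5] yaw 13.42 tilt [ 0.003 -0.001] F [-6.2 -0.6 24.3] w 0.001 J [ 0.17  0.5  -0.16  1.96  0.13  0.68 -1.41]
```

```bash
python3 -m pendant '[[[0.002,0,0],[0,0,0],0],[[0.003,0,0],[0,0,0],0],[[0.003,0,0],[0,0,0],0],[[0,0,0],[0,0,0],0]]'; python3 st.py
python3 - <<'E'
from st import *
c=cam("wrist"); im,d=arm.get_image("wrist"); W=cloud(c,d); r=rd(W)
cv2.imwrite("pics/wrist3.png",im[:,:,::-1])
k=(abs(r[...,1])<25)&(W[...,2]>.05)&(d>0)
for a in range(-110,15,5):
    kk=k&(r[...,0]>a)&(r[...,0]<a+5); print(a,kk.sum(),np.round(np.median(W[kk][:,2])*1e3,1) if kk.any() else '',end='; ')
E
```

```text
clock: 6.32
position: [0.5383, -0.0753, 0.0584]
ee_rot: [3.119, 0.367, 0.006]
force: [-4.6, -1.2, 23.1]
width: 0.005
t 6.33 pos [ 0.5383 -0.0753  0.0584] reader mm [-98.6  -0.9] yaw 13.41 tilt [ 0.004 -0.001] F [-4.6 -1.2 23.1] w 0.005 J [ 0.16  0.51 -0.16  1.94  0.13  0.69 -1.42]
-110 61 104.0; -105 128 104.2; -100 88 104.3; -95 20 119.8; -90 1218 58.8; -85 733 58.1; -80 4367 148.5; -75 20534 163.8; -70 5112 147.5; -65 8921 141.9; -60 1095 65.2; -55 1161 65.1; -50 1182 65.2; -45 1196 65.3; -40 1205 65.3; -35 1219 65.3; -30 1339 65.3; -25 1243 65.4; -20 1348 65.4; -15 1366 65.4; -10 1388 65.3; -5 1425 65.3; 0 2410 77.3; 5 1756 77.8; 10 406 77.7;
```

View pics/wrist3.png

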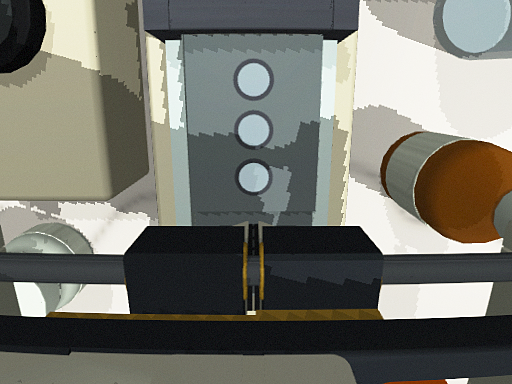

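```bash
python3 -m pendant '[[[0.003,0,0],[0,0,0],0],[[0.003,0,0],[0,0,0],0],[[0.003,0,0],[0,0,0],0],[[0.003,0,0],[0,0,0],0],[[0.003,0,0],[0,0,0],0],[[0,0,0],[0,0,0],0]]'; python3 st.py
python3 - <<'E'
from st import *
c=cam("wrist"); im,d=arm.get_image("wrist"); W=cloud(c,d); r=rd(W)
cv2.imwrite("pics/wrist4.png",im[:,:,::-1])
k=(abs(r[...,1])<25)&(W[...,2]>.05)&(W[...,2]<.09)&(d>0)
for a in range(-110,70,5):
    kk=k&(r[...,0]>a)&(r[...,0]<a+5); print(a,kk.sum(),np.round(np.median(W[kk][:,2])*1e3,1) if kk.any() else '',end='; ')
E
```

```text
clock: 7.12
position: [0.5529, -0.0719, 0.0585]
ee_rot: [3.119, 0.367, 0.006]
force: [-3.5, -1.2, 22.8]
width: 0.006
t 7.12 pos [ 0.5529 -0.0719  0.0585] reader mm [-83.5  -0.9] yaw 13.41 tilt [ 0.004 -0.001] F [-3.5 -1.2 22.8] w 0.006 J [ 0.15  0.53 -0.16  1.91  0.13  0.71 -1.42]
-110 0 ; -105 0 ; -100 0 ; -95 0 ; -90 0 ; -85 0 ; -80 1 88.8; -75 1163 58.7; -70 705 58.0; -65 741 65.0; -60 1033 65.0; -55 1065 65.1; -50 1087 65.2; -45 1107 65.2; -40 1151 65.0; -35 1173 65.0; -30 1196 65.1; -25 1210 65.1; -20 1215 65.1; -15 1323 65.1; -10 1249 65.1; -5 1355 65.2; 0 1952 77.5; 5 1625 77.8; 10 1031 77.3; 15 944 68.7; 20 864 67.6; 25 772 66.4; 30 0 ; 35 0 ; 40 0 ; 45 0 ; 50 0 ; 55 0 ; 60 0 ; 65 0 ;
```

View pics/wrist4.png

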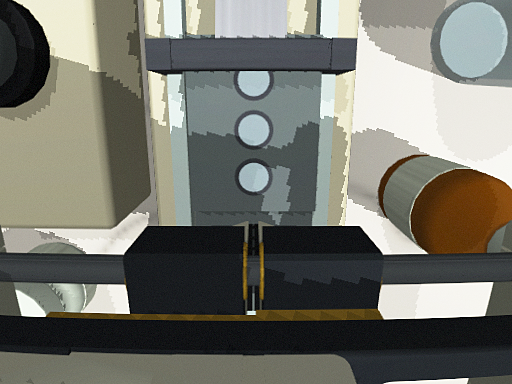

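```bash
python3 -m pendant '[[[0.004,0,0],[0,0,0],0],[[0.004,0,0],[0,0,0],0],[[0.004,0,0],[0,0,0],0],[[0.004,0,0],[0,0,0],0],[[0.004,0,0],[0,0,0],0],[[0,0,0],[0,0,0],0]]'; python3 st.py;  python3 -m pendant '[[[0.004,0,0],[0,0,0],0],[[0.004,0,0],[0,0,0],0],[[0.004,0,0],[0,0,0],0],[[0.004,0,0],[0,0,0],0],[[0,0,0],[0,0,0],0]]'; python3 st.py
python3 - <<'E'
from st import *
c=cam("wrist"); im,d=arm.get_image("wrist"); W=cloud(c,d); r=rd(W)
cv2.imwrite("pics/wrist5.png",im[:,:,::-1])
k=(abs(r[...,1])<25)&(W[...,2]>.05)&(W[...,2]<.09)&(d>0)
for a in range(-70,70,5):
    kk=k&(r[...,0]>a)&(r[...,0]<a+5); print(a,kk.sum(),np.round(np.median(W[kk][:,2])*1e3,1) if kk.any() else '',end='; ')
E
```

```text
clock: 7.92
position: [0.5713, -0.0676, 0.0584]
ee_rot: [3.119, 0.366, 0.003]
force: [-5.4, -1.5, 25.8]
width: 0.001
t 7.92 pos [ 0.5713 -0.0676  0.0584] reader mm [-64.7  -1. ] yaw 13.39 tilt [ 0.002 -0.001] F [-5.4 -1.5 25.8] w 0.001 J [ 0.14  0.55 -0.16  1.86  0.13  0.73 -1.43]
clock: 8.55
position: [0.5873, -0.0637, 0.0584]
ee_rot: [3.119, 0.366, 0.004]
force: [-5.4, -1.3, 22.2]
width: 0.003
t 8.55 pos [ 0.5873 -0.0637  0.0584] reader mm [-48.2  -0.9] yaw 13.4 tilt [ 0.003 -0.001] F [-5.4 -1.3 22.2] w 0.003 J [ 0.13  0.57 -0.16  1.82  0.12  0.75 -1.43]
-70 0 ; -65 0 ; -60 0 ; -55 0 ; -50 0 ; -45 0 ; -40 1093 58.8; -35 778 57.9; -30 686 64.9; -25 1016 64.9; -20 1050 65.0; -15 1082 65.0; -10 1101 65.0; -5 809 64.9; 0 1183 77.7; 5 1407 77.7; 10 1534 76.2; 15 1267 69.0; 20 1338 68.4; 25 1297 68.0; 30 1341 67.4; 35 1361 66.9; 40 1366 66.4; 45 1563 69.1; 50 547 70.6; 55 0 ; 60 0 ; 65 733 55.7;
```

View pics/wrist5.png

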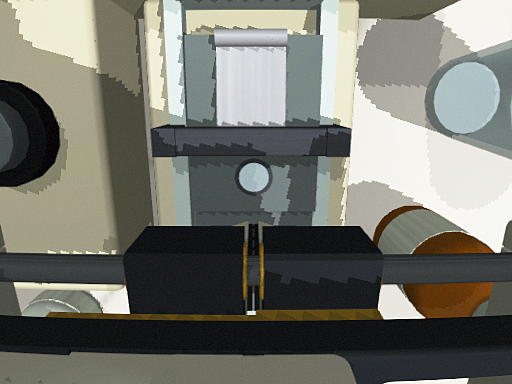

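```bash
python3 -m pendant '[[[0.003,0,0],[0,0,0],0],[[0.003,0,0],[0,0,0],0],[[0.003,0,0],[0,0,0],0],[[0.003,0,0],[0,0,0],0],[[0.002,0,0],[0,0,0],0],[[0,0,0],[0,0,0],0]]'; python3 st.py;  python3 -m pendant '[[[0.001,0,0],[0,0,0],0],[[0.001,0,0],[0,0,0],0],[[0.001,0,0],[0,0,0],0],[[0,0,0],[0,0,0],0]]'; python3 st.py
python3 - <<'E'
from st import *
c=cam("wrist"); im,d=arm.get_image("wrist"); W=cloud(c,d); r=rd(W)
cv2.imwrite("pics/wrist6.png",im[:,:,::-1])
k=(abs(r[...,1])<25)&(W[...,2]>.05)&(W[...,2]<.09)&(d>0)
for a in range(-50,70,3):
    kk=k&(r[...,0]>a)&(r[...,0]<a+3); print(a,kk.sum(),np.round(np.median(W[kk][:,2])*1e3,1) if kk.any() else '',end='; ')
E
```

```text
clock: 9.35
position: [0.6007, -0.0605, 0.0584]
ee_rot: [3.119, 0.366, 0.004]
force: [-5.3, -0.1, 21.6]
width: 0.006
t 9.35 pos [ 0.6007 -0.0605  0.0584] reader mm [-34.4  -0.8] yaw 13.39 tilt [ 0.003 -0.001] F [-5.3 -0.1 21.6] w 0.006 J [ 0.12  0.59 -0.15  1.79  0.12  0.77 -1.44]
clock: 9.85
position: [0.602, -0.0602, 0.0583]
ee_rot: [3.119, 0.366, -0.001]
force: [-10.9, -2.1, 26.8]
width: 0.004
t 9.85 pos [ 0.602  -0.0602  0.0583] reader mm [-33.1  -0.9] yaw 13.38 tilt [-0.    -0.001] F [-10.9  -2.1  26.8] w 0.004 J [ 0.12  0.59 -0.15  1.79  0.12  0.78 -1.44]
-50 0 ; -47 0 ; -44 0 ; -41 0 ; -38 0 ; -35 0 ; -32 0 ; -29 0 ; -26 132 57.8; -23 948 59.0; -20 537 57.8; -17 184 58.0; -14 534 64.7; -11 610 64.8; -8 614 64.8; -5 487 64.9; -2 65 77.1; 1 743 77.8; 4 778 77.7; 7 791 77.7; 10 1221 76.9; 13 700 69.1; 16 707 69.1; 19 737 68.6; 22 750 68.3; 25 731 68.1; 28 767 67.7; 31 771 67.4; 34 777 67.1; 37 746 66.9; 40 778 66.5; 43 790 66.2; 46 876 70.1; 49 805 70.8; 52 730 65.0; 55 815 64.8; 58 842 64.8; 61 858 64.8; 64 745 64.5; 67 835 62.8;
```

View pics/wrist6.png

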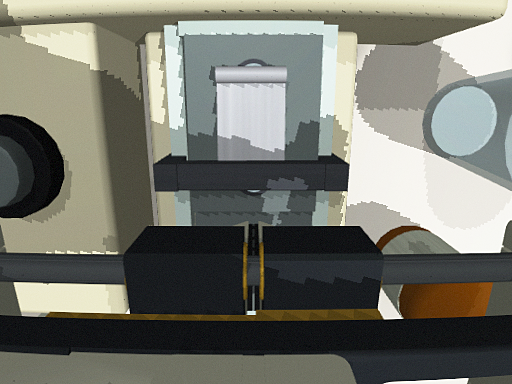

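```bash
python3 -m pendant '[[[0.001,0,0],[0,0,0],0],[[0.001,0,0],[0,0,0],0],[[0.001,0,0],[0,0,0],0],[[0.001,0,0],[0,0,0],0],[[0,0,0],[0,0,0],0]]'; python3 st.py
python3 - <<'E'
from st import *
c=cam("wrist"); im,d=arm.get_image("wrist"); W=cloud(c,d); r=rd(W)
cv2.imwrite("pics/wrist7.png",im[:,:,::-1])
k=(abs(r[...,1])<25)&(W[...,2]>.05)&(W[...,2]<.09)&(d>0)
for a in range(-30,70,2):
    kk=k&(r[...,0]>a)&(r[...,0]<a+2); print(a,kk.sum(),np.round(np.median(W[kk][:,2])*1e3,1) if kk.any() else '',end='; ')
E
```

```text
clock: 10.52
position: [0.6058, -0.0596, 0.0583]
ee_rot: [3.119, 0.365, -0.001]
force: [-11.3, -3.2, 26.4]
width: 0.003
t 10.53 pos [ 0.6058 -0.0596  0.0583] reader mm [-29.3  -1.1] yaw 13.36 tilt [-0.    -0.002] F [-11.3  -3.2  26.4] w 0.003 J [ 0.11  0.59 -0.15  1.78  0.12  0.78 -1.44]
-30 0 ; -28 0 ; -26 0 ; -24 0 ; -22 17 57.0; -20 546 62.5; -18 518 58.6; -16 6 59.1; -14 308 64.8; -12 398 64.9; -10 411 64.8; -8 403 64.8; -6 413 64.9; -4 179 65.0; -2 0 ; 0 303 77.6; 2 506 77.7; 4 506 77.8; 6 504 77.7; 8 509 77.8; 10 562 77.7; 12 945 71.1; 14 467 69.2; 16 461 69.1; 18 469 68.9; 20 479 68.6; 22 482 68.5; 24 484 68.2; 26 492 68.0; 28 491 67.9; 30 488 67.3; 32 510 67.5; 34 494 66.8; 36 500 67.1; 38 555 66.8; 40 443 66.4; 42 556 66.5; 44 536 66.2; 46 544 70.0; 48 564 71.1; 50 536 70.6; 52 433 65.5; 54 548 64.8; 56 567 64.8; 58 552 64.9; 60 537 64.8; 62 551 64.8; 64 559 64.7; 66 457 63.4; 68 559 62.8;
```

The carrier has stopped: the shoulder stays at reader x ≈ -14 while the fingers slip over the pad. I'll let go straight up.

```bash
python3 -m pendant '[[[0,0,-0.002],[0,0,0],0],[[0,0,-0.003],[0,0,0],0],[[0,0,-0.005],[0,0,0],0],[[0,0,-0.01],[0,0,0],0],[[0,0,-0.03],[0,0,0],0],[[0,0,-0.04],[0,0,0],0],[[0,0,-0.04],[0,0,0],0],[[0,0,0],[0,0,0],0]]'; python3 st.py
python3 - <<'E'
from st import *
c=cam("wrist"); im,d=arm.get_image("wrist"); W=cloud(c,d); r=rd(W)
cv2.imwrite("pics/wrist8.png",im[:,:,::-1])
k=(abs(r[...,1])<25)&(W[...,2]>.05)&(W[...,2]<.09)&(d>0)
for a in range(-80,70,2):
    kk=k&(r[...,0]>a)&(r[...,0]<a+2); print(a,kk.sum(),np.round(np.median(W[kk][:,2])*1e3,1) if kk.any() else '',end='; ')
print()
# key
k=(r[...,1]>60)&(W[...,2]>.07)&(W[...,2]<.12)&(d>0)&(r[...,0]<60)
print(k.sum(), np.round(np.percentile(W[k][:,2]*1e3,[1,10,50,90,99]),1))
for m in arm.masks_of("wrist","start_key")[:3]:
    kk=m['pixels']; print(m['conf'],np.round(m['rect']),np.round(np.median(r[kk],0)),np.round(np.percentile(W[kk][:,2]*1e3,[5,50,95]),1))
E
```

```text
clock: 11.58
position: [0.6086, -0.058, 0.1901]
ee_rot: [3.119, 0.367, 0.01]
force: [1.3, -0.2, -0.3]
width: 0.005
t 11.57 pos [ 0.6086 -0.058   0.1901] reader mm [-26.2  -0.3] yaw 13.43 tilt [ 0.007 -0.   ] F [ 1.3 -0.2 -0.3] w 0.005 J [ 0.13  0.45 -0.17  1.65  0.09  1.04 -1.41]
-80 0 ; -78 0 ; -76 0 ; -74 0 ; -72 0 ; -70 1 50.5; -68 0 ; -66 0 ; -64 57 63.6; -62 104 63.8; -60 112 63.7; -58 113 63.5; -56 106 64.0; -54 115 63.5; -52 111 63.3; -50 115 63.2; -48 124 63.0; -46 115 62.8; -44 117 63.1; -42 128 63.0; -40 113 62.7; -38 115 62.6; -36 114 62.6; -34 127 62.4; -32 111 62.5; -30 145 62.4; -28 116 62.2; -26 113 62.1; -24 125 61.9; -22 132 61.8; -20 130 61.8; -18 114 61.7; -16 76 61.6; -14 95 68.4; -12 116 68.5; -10 134 68.2; -8 153 68.3; -6 118 68.0; -4 128 68.0; -2 103 68.2; 0 61 77.5; 2 169 77.7; 4 128 77.8; 6 140 77.7; 8 157 77.8; 10 123 77.8; 12 230 73.2; 14 125 68.8; 16 159 68.9; 18 121 68.9; 20 145 68.2; 22 149 68.8; 24 120 68.3; 26 179 68.2; 28 120 67.8; 30 170 67.7; 32 128 67.9; 34 129 67.4; 36 169 67.4; 38 118 67.1; 40 179 67.1; 42 120 67.1; 44 180 67.1; 46 119 70.7; 48 180 71.8; 50 120 71.4; 52 180 65.6; 54 119 65.3; 56 174 65.2; 58 125 64.9; 60 173 65.0; 62 127 64.7; 64 173 64.9; 66 126 62.9; 68 130 62.8; 
2585 [71.2 76.9 79.1 88.3 89.2]
0.73 [117. 145.  43.  40.] [ 11. 111.] [80.2 87.7 89. ]
```

View pics/wrist8.png

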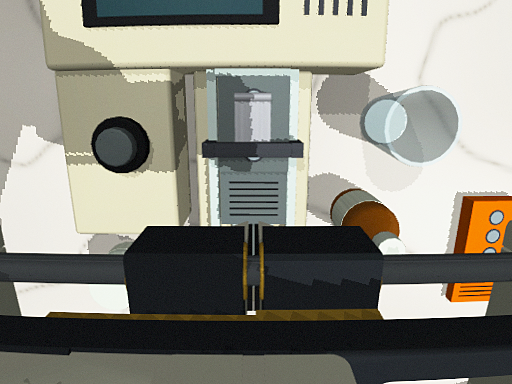

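Run:
```python
from st import *
c=cam("wrist"); im,d=arm.get_image("wrist"); W=cloud(c,d); r=rd(W)
k=(r[...,1]>60)&(W[...,2]>.085)&(W[...,2]<.095)&(d>0)&(r[...,0]<60)
n,l,st_,cen=cv2.connectedComponentsWithStats(k.astype(np.uint8)); i=1+st_[1:,4].argmax(); kk=l==i
print(st_[i],cen[i],'min/max',r[kk].min(0),r[kk].max(0),np.median(r[kk],0),np.median(W[kk],0),)
```

```text
[  93  124   40   40 1203] [112.52618454 143.81379884] min/max [-4.84740425 96.39865879] [ 26.07603987 128.06648756] [ 10.64392919 111.95810334] [0.61853515 0.05968353 0.08781988]
```

```bash
python3 -m pendant '[[[0.012,-0.037,0],[0,0,0],0],[[0.012,-0.037,0],[0,0,0],0],[[0.013,-0.038,0],[0,0,0],0],[[0,0,0.03],[0,0,0],0],[[0,0,0.03],[0,0,0],0],[[0,0,0.02],[0,0,0],0],[[0,0,0.01],[0,0,0],0],[[0,0,0],[0,0,0],0]]'; python3 st.py
python3 - <<'E'
from st import *
im,d=arm.get_image("side"); cv2.imwrite("pics/side9.png",cv2.resize(im[110:260,140:320,::-1],None,fx=4,fy=4))
E
```

```text
clock: 12.72
position: [0.6156, 0.0592, 0.0951]
ee_rot: [3.12, 0.367, -0.004]
force: [-0.5, -1.0, 0.7]
width: 0.005
t 12.72 pos [0.6156 0.0592 0.0951] reader mm [  7.7 112.1] yaw 13.43 tilt [-0.002 -0.   ] F [-0.5 -1.   0.7] w 0.005 J [-0.06  0.56 -0.18  1.72  0.13  0.87 -1.63]
```

View pics/side9.png

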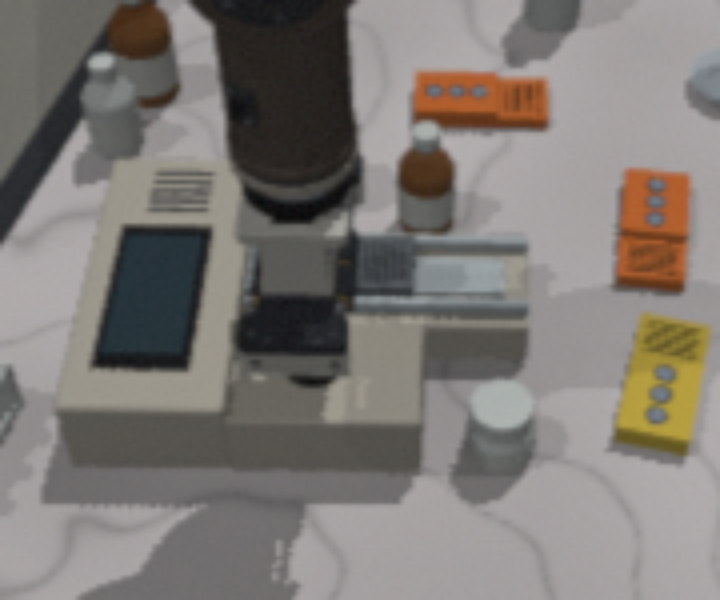

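```bash
python3 -m pendant '[[[0.003,0,0.003],[0,0,0],0],[[0,0,0.004],[0,0,0],0],[[0,0,0.003],[0,0,0],0],[[0,0,0.002],[0,0,0],0],[[0,0,0.001],[0,0,0],0],[[0,0,0],[0,0,0],0]]'; python3 st.py
```

```text
clock: 13.52
position: [0.6196, 0.06, 0.0835]
ee_rot: [3.12, 0.367, 0.001]
force: [0.3, 0.7, 2.5]
width: 0.007
t 13.53 pos [0.6196 0.06   0.0835] reader mm [ 11.8 112. ] yaw 13.42 tilt [0.001 0.   ] F [0.3 0.7 2.5] w 0.007 J [-0.06  0.58 -0.18  1.72  0.13  0.85 -1.63]
```

```bash
python3 -m pendant '[[[0,0,0.002],[0,0,0],0],[[0,0,0.001],[0,0,0],0],[[0,0,0],[0,0,0],0]]'; python3 st.py
```

```text
clock: 13.9
position: [0.6198, 0.0601, 0.082]
ee_rot: [3.12, 0.367, 0.002]
force: [-4.7, -0.8, 19.7]
width: 0.006
t 13.9 pos [0.6198 0.0601 0.082 ] reader mm [ 12. 112.] yaw 13.42 tilt [0.002 0.   ] F [-4.7 -0.8 19.7] w 0.006 J [-0.06  0.58 -0.18  1.72  0.13  0.85 -1.63]
```

The key bottomed out: 6 mm of travel, 20 N. I'll release it and check.

```bash
python3 -m pendant '[[[0,0,0],[0,0,0],0],[[0,0,-0.005],[0,0,0],0],[[0,0,-0.01],[0,0,0],0],[[0,0,-0.03],[0,0,0],0],[[0,0,-0.04],[0,0,0],0],[[0,0.01,-0.04],[0,0,0],0],[[-0.04,0.02,0],[0,0,0],0],[[-0.04,0.02,0],[0,0,0],0],[[-0.02,0.01,0],[0,0,0],0],[[0,0,0],[0,0,0],0]]'; python3 st.py
python3 - <<'E'
from st import *
for _ in range(2): c=cam("wrist"); im,d=arm.get_image("wrist")
W=cloud(c,d); r=rd(W)
cv2.imwrite("pics/wrist10.png",im[:,:,::-1])
k=(r[...,1]>60)&(W[...,2]>.075)&(W[...,2]<.12)&(d>0)&(np.hypot(r[...,0]-10.7,r[...,1]-112)<13)
print('key z',np.median(W[k][:,2]))
k=(abs(r[...,1])<25)&(W[...,2]>.05)&(W[...,2]<.09)&(d>0)
for a in range(-80,70,4):
    kk=k&(r[...,0]>a)&(r[...,0]<a+4); print(a,kk.sum(),np.round(np.median(W[kk][:,2])*1e3,1) if kk.any() else '',end='; ')
im,d=arm.get_image("top"); cv2.imwrite("pics/top10.png",im[:,:,::-1])
c=cam("top");W=cloud(c,d)
for l in ["reagent","beaker","jar"]:
    m=arm.masks_of("top",l)
    if m: print(l,m[0]['rect'],np.median(W[m[0]['pixels']],0))
E
```

```text
clock: 15.15
position: [0.5345, -0.0231, 0.2054]
ee_rot: [3.12, 0.363, -0.002]
force: [0.5, -0.9, 0.7]
width: 0.001
t 15.15 pos [ 0.5345 -0.0231  0.2054] reader mm [-90.2  50.8] yaw 13.29 tilt [-0.001 -0.001] F [ 0.5 -0.9  0.7] w 0.001 J [ 0.09  0.32 -0.19  1.81  0.07  1.02 -1.47]
key z 0.08784892666688024
-80 19 50.2; -76 17 50.4; -72 35 50.2; -68 10 50.2; -64 214 63.8; -60 213 63.6; -56 247 63.4; -52 242 63.3; -48 229 63.0; -44 266 63.0; -40 224 62.7; -36 271 62.5; -32 238 62.5; -28 265 62.3; -24 261 62.0; -20 238 61.7; -16 280 62.4; -12 280 68.2; -8 262 68.1; -4 263 68.0; 0 356 77.2; 4 297 77.7; 8 300 77.7; 12 221 69.2; 16 289 68.8; 20 283 68.6; 24 288 68.2; 28 295 67.9; 32 285 67.6; 36 298 67.3; 40 284 67.0; 44 347 67.2; 48 299 71.2; 52 223 65.5; 56 302 65.0; 60 299 64.9; 64 104 64.6; 68 0 ; reagent [306.1, 174.4, 12.9, 19.5] [ 0.58313852 -0.17460965  0.07534656]
jar [236.9, 207.4, 16.0, 13.7] [0.46293946 0.0559208  0.06021407]
```

View pics/wrist10.png

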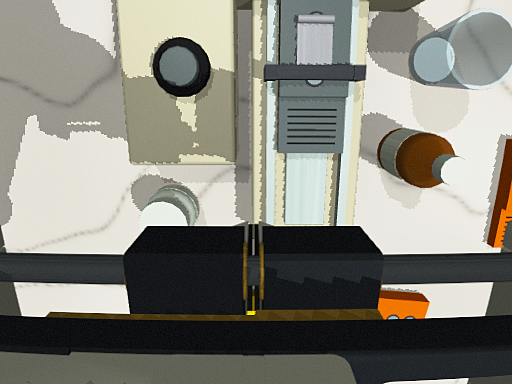

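View pics/top10.png

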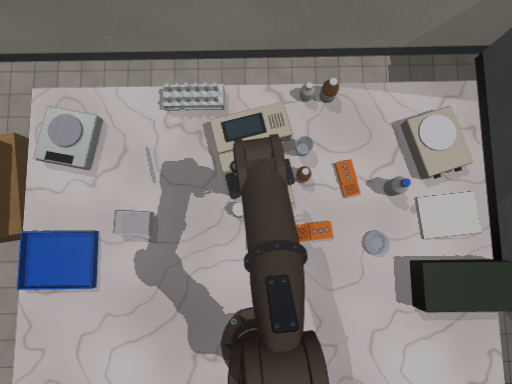

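```bash
python3 -c "
from cell import arm
print(arm.sign_off())"
```

```text
the job is handed in; nothing more can be done
None
```

The carrier is home against the end stop, the start key was pushed right down and released, and I handed the job in at about 15 s on the robot's clock. The sign-off gave no verdict, so the readings below are my own.

- **Pressing and sliding:** With the fingers shut, I pressed the grey carrier's ribbed tail down to the bed with about 25 N. I then slid it under the crossbar and leaf spring. Friction carried it, because the fingertips never quite reached the shoulder. Depth readings under way showed the carrier flat at bed height.
- **Reaching home:** The carrier stopped at the end stop with its shoulder at reader x ≈ -14 mm. The horizontal push rose from about 5 to 11 N, and the fingers then slipped about 4 mm over the pad while the carrier stayed put. I let go straight up.
- **Start key:** I pressed it from 88 mm to 82 mm, its full 6 mm of travel, until it stopped at about 20 N. It then sprang back.

**Last checks:**
- **Carrier:** its rear edge was at reader x ≈ -64 mm, so its origin was at about +1 mm. The tail had sprung up a few mm, with a tilt of about 0.04 rad.
- **Leaf and key:** the leaf spring was lifted and resting on the carrier. The key top was back at 87.8 mm.
- **Arm:** clear of everything, with no contact force.
- **Other things on the bench:** the reagent bottle and the jar measured within a few mm of where they started. The network missed the beaker in the last top picture, but it shows in its place there, and nothing else in that picture looked moved. The arm hid part of the middle of the bench.

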